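# Load the marking nest and hold it flush on the tilted table

## Task

Put the plain aluminium disc into the round pocket of the white marking nest and press it fully home, so that its top is flush with the block. Then pick the nest up by its upright metal grip, tilt it to match the slope of the tilting table and hold it flat against the sloping face, grip end downhill with its edge up against the stop lip and centred across the table, so that I can put in the clamp screws. Finish while still gripping the nest and pressing it onto the face with a steady push of some 15 N; do not shift the table's tilt setting and leave the ring and the bush where they are.

Things in the scene. Friction and masses are not known exactly. Their poses are not given: they have to be found in the camera images.
- alu_puck: plain solid aluminium disc, 36 mm diameter, 22 mm tall, 70 g; origin at the centre of its underside, z its axis. It stands on the desk in a loose row with a brass bush and a steel ring; which of the three is where varies.
- nest: marking nest (loose, 0.3 kg), white plastic: flange 120 (x) x 76 (y) x 8 mm with screw slots; on it a pocket block 58 x 62 mm, its top 30 mm over the underside, centred 17 mm to +x of the origin, and an aluminium grip upright 34 mm to -x. Origin: centre of the flange's underside; z up out of the nest, x from the grip end to the pocket end (away from the robot at the start).
- nest_pocket (a point): centre of the pocket's flat floor, 8 mm over the nest's underside, axes as the nest's. The pocket is 39 mm in diameter and 22 mm deep, its mouth countersunk 3 mm; the disc drops in loosely and its top is then level with the block's top.
- nest_grip (a point): point in the middle of the grip upright to take between the fingers, 40 mm over the nest's underside, axes as the nest's. The upright is 14 mm thick along y (close the fingers along y), 26 mm along x, and runs from 8 to 60 mm over the underside, with a foot 24 mm wide in y up to 14 mm.
- nest_edge (a point): middle of the lower edge of the flange's grip end, at 60 mm to -x of the nest's origin, on the underside; axes as the nest's.
- tilt_table: tilting angle table fixed to the desk: dark base 156 (x) x 124 (y) x 10 mm, origin at the centre of its underside, x uphill (roughly away from the robot). Hinge axis along y, 66 mm to -x of the origin, 28 mm up. Top plate 100 mm wide. Near the uphill end slotted arcs stand 53 to 58 mm to each side and a black star knob reaches to 86 mm on the -y side, up to 105 mm over the desk.
- table_stop (a point): point on the sloping face of the top plate where the face meets the stop lip, in the middle of the lip. Axes turn with the plate: x uphill in the face, y along the lip, z out of the face. The face reaches 136 mm uphill from here and 50 mm to each side; the lip lies along the low edge, 92 mm long, 8 mm thick, and stands 6 mm out of the face.
- table_top (a point): point in the middle of the uphill end of the sloping face, 130 mm uphill of table_stop, same axes.
- tilt_plate (a joint): slope of the table's face in rad, 0 = level; set anywhere from 0.22 to 0.50 and locked by friction: it slips only when pushed with some 30 N or more at the uphill end (4 N m about the hinge).
- brass_bush: brass bush, 31 mm diameter flange, 29 mm tall, standing in the row; origin at the centre of its underside. To be left alone.
- steel_ring: ground steel ring, 46 mm diameter, 12 mm tall, lying in the row; origin at the centre of its underside. To be left alone.

How it is judged:
By the outcome, as a careful person would: the job done as asked, in the order asked, and still so for the second after the job is handed in, while the arm keeps its last pose, push and grip.
It also fails if it takes over 61 s, if anything falls off the work surface, if the arm or the gripper's body presses on something with over 40 N, if the wrist force passes 120 N, or if a joint passes its speed limit or range.

## Robot

A 6-joint arm with a two-finger parallel gripper is mounted at the origin on a cart in front of the work surface, level with it; the furniture and walls round the work are solid. World frame = base frame: x ahead of the robot, y to its left, z up, the work surface at z = 0. Lengths are in mm, angles in rad, forces in N, time in s.
With the tool pointing down it reaches from about 400 to 825 mm from the base axis. Payload 7 kg.
Tool frame: the origin (TCP) lies between the finger pads, 19 mm behind the fingertips; this is the grasp point; z points along the fingers, y is the line along which they close (so a half turn about z gives the same grasp; the last joint's range is limited). The gripper opens to 85 mm and grips with 20 to 120 N. Pads are 22 mm wide; open, the fingers measure 114 mm over their backs; the gripper's body (76 mm by 85 mm) begins 54 mm behind the grasp point. The pads swing forward as they close: fully open they stand 13 mm farther back than shut.
Start: joints at [-1.007, 0.359, 0.012, 0, -1.224, -0.288], TCP at [183.788, -649.475, 250.002] pointing down, gripper open.
Joint ranges: [-3.07, 3.07], [-1.43, 2.12], [-1.02, 1.25], [-3.03, 1.67], [-3.05, -0], [-3.03, 3.03]. Speed limits (rad/s): [2.39, 2.39, 3.01, 3.14, 3.14, 3.14].

## Interface

Orientations are given as a unit quaternion [w, x, y, z].
In Python, from plant import get_state, capture, finish_job gives the robot as it stands.
- The arm moves only by the tool play_rows, never from a script. Its argument "plan" is a list of rows, each a list of 5 numbers: the opening, from 0 (shut) to 1 (fully open), then the shift along the tool's x, y, z in units of 50 mm (1.0 is 50 mm), then the turn about the tool's z in units of 5 degrees (1.0 is 5 degrees). A call has 1 to 8 rows; each row shifts and turns the commanded pose from where the row before left it, along the tool's axes as they then stand; what a row does not reach is not made up. A row lasts 1/10 s, in which the tool goes at most 50 mm and 8.59 degrees, less where a joint would pass 70% of its speed; a pose out of reach is approached as far as the arm can. A call with a number of a shift or a turn outside -1 to 1 is refused whole. A call with a gripper value outside its range is refused whole. The fingers move at their own pace and stop on an object; "squeeze" is the grip in N (left out, the last holds). Time passes only in rows, so rows that do not move let the fingers close. It gives the time, the measured TCP pose, the force, the opening and the grip force at its end, in the units of the state.
- get_state(): the state, without advancing time (a new reading comes with each control period).
- capture(name): name is "scene" or "side" or "wrist"; returns a dict with "frame" (384x512x3 uint8, red, green, blue), "intrinsics" (3x3 intrinsics, pixels), "R" (3x3) and "t" (3): a world point X has camera coordinates R X + t; the wrist camera has in their place "mount" (4x4, takes a point from camera to tool coordinates, whose origin is the TCP and whose axes are the flange's). Camera axes: x right, y down, z forward; pixel columns grow to the right and rows downward; lengths in mm; the calibration is good to about 2 mm. A picture is of the moment at which its call begins: read the wrist's pose just before it. There is no depth.
- finish_job(): hands the job in; it is judged then, once.
The state is a dict: "time_s": time; "qpos": joint angles; "joint_vel": joint speeds; "joint_torque": joint torques, N m; "tcp_pos": TCP position; "eef_rot": TCP orientation; "ft_force": force on the tool from outside, world axes, zero at the start; "ft_torque": the same for the moment, N m; "opening": finger opening in mm; "grip_force": force on a finger pad.
Only numpy, scipy, OpenCV 4.12 (cv2) and the standard library are available. Lean on these libraries where they do the work, as an engineer would, in place of code of your own. Each camera call takes 0.05 s, during which the arm holds its last target. There are 200 camera calls.

## Working session

There is one attempt and no reset: what is moved stays moved. The work goes in short steps, Python scripts to look and compute and a tool call to move; the robot and the scene stay as the last step left them, time stands still between calls to the robot, and variables do not carry over. Pictures are saved under pics/ and viewed, at most 10 in all, crops included, and the job is handed in when it is done.

Besides the shell and the picture viewer there is one more tool, called after "Request:" as name(argument=value, ...), one argument or row to a line, values as JSON. play_rows: Moves the arm, as the interface text tells. Shifts and turns lie within -1 to 1; 1 stands for 50 mm of shift or 5 degrees of turn. Its arguments: {"type":"object","properties":{"plan":{"type":"array"},"squeeze":{"type":"number"}},"required":["plan"]}

```bash
ls; mkdir -p pics; cat > h.py <<'E'
import numpy as np, cv2
from plant import get_state, capture, finish_job
from scipy.spatial.transform import Rotation as Ro
def q2R(q): return Ro.from_quat([q[1],q[2],q[3],q[0]]).as_matrix()
def cam(name):
    s=get_state(); c=capture(name)
    K=np.array(c['intrinsics'])
    if name=='wrist':
        M=np.array(c['mount']); T=np.eye(4); T[:3,:3]=q2R(s['eef_rot']); T[:3,3]=s['tcp_pos']
        W=T@M; Rcw=W[:3,:3]; o=W[:3,3]
    else:
        Rcw=np.array(c['R']).T; o=-Rcw@np.array(c['t'])
    return c['frame'],K,Rcw,o,s
def save(n,f): cv2.imwrite('pics/'+n,f[:,:,::-1])
def ray(p,K,R,o):
    d=R@np.linalg.inv(K)@np.array([p[0],p[1],1.]); return d
def onz(p,z,K,R,o):
    d=ray(p,K,R,o); return o+d*(z-o[2])/d[2]
def proj(X,K,R,o):
    c=R.T@(np.asarray(X,float)-o); u=K@c; return u[:2]/u[2]
def tri(p1,C1,p2,C2):
    A=[];b=[]
    for p,(K,R,o) in((p1,C1),(p2,C2)):
        d=ray(p,K,R,o);d/=np.linalg.norm(d);P=np.eye(3)-np.outer(d,d);A.append(P);b.append(P@o)
    x=np.linalg.lstsq(np.vstack(A),np.hstack(b),rcond=None)[0]
    return x, np.linalg.norm(np.vstack(A)@x-np.hstack(b))
E
python3 - <<'E'
from h import *
ims=[]
for n in('scene','side','wrist'):
    f,K,R,o,s=cam(n); save(n+'0.png',f); np.savez(n+'0.npz',f=f,K=K,R=R,o=o); print(n,o.round(),R[:,2].round(2))
print(s)
E
```

```text
pics
scene [ 61. 626. 621.] [ 0.52 -0.64 -0.56]
side [329. 608. 599.] [ 0.29 -0.72 -0.64]
wrist [ 113. -668.  373.] [ 0.27  0.08 -0.96]
{'time_s': 0.1, 'qpos': array([-1.00688222e+00,  3.59315121e-01,  1.11703731e-02, -2.96131312e-04,
       -1.22410203e+00, -2.88111943e-01]), 'joint_vel': array([-1.20383865e-05, -1.40720688e-03,  2.03983604e-03,  2.02854590e-03,
        4.06792825e-04,  2.02965796e-05]), 'joint_torque': array([-1.10321987e-03, -5.84765339e+01,  2.94106972e+01,  6.95456833e+00,
       -3.17242397e-03,  4.18157157e-06]), 'tcp_pos': array([ 183.69147023, -649.1164033 ,  249.16833781]), 'eef_rot': array([-1.72918786e-04, -1.37414457e-01,  9.90513363e-01,  7.17937023e-04]), 'ft_force': array([ 0.21477273,  0.53620369, -0.60756934]), 'ft_torque': array([ 0.04616776, -0.02932689, -0.04304769]), 'grip_force': 0.0, 'opening': 85.26338393260255}
```

View pics/scene0.png

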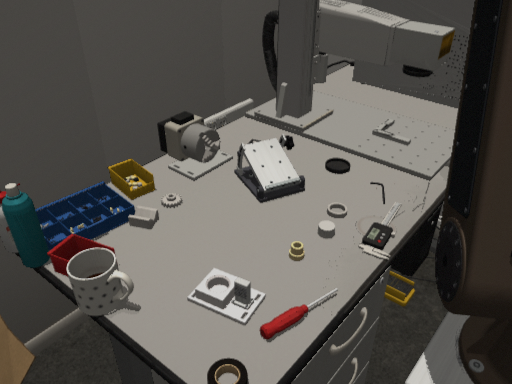

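View pics/side0.png

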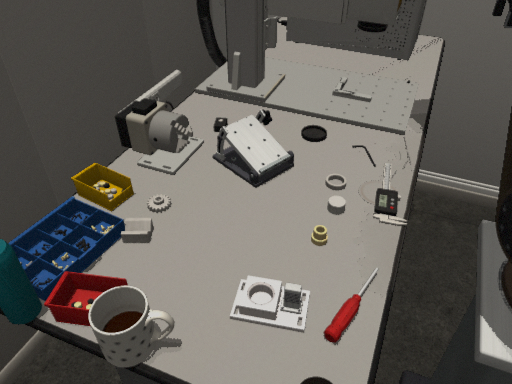

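The scene and side views show the row: disc at scene (326,228)/side (336,205), ring at (337,210)/(336,181), and bush at (297,249)/(319,235). The nest is at (226,295)/(271,302) and the tilt table at (270,165)/(253,148).

```bash
cat > crop.py <<'E'
from h import *
D={n:np.load(n+'0.npz') for n in('scene','side')}
C={n:(d['K'],d['R'],d['o']) for n,d in D.items()}
E
python3 - <<'E'
from crop import *
pts={'puck(z16)':((326,228),(336,204),14),'ring':((337,210),(336,181),8),'bush':((297,249),(319,235),15),'pocket':((215,288),(261,294),28),'griptop':((241,283),(292,288),60),'tableL':((262,195),(256,178),20)}
for k,(a,b,z) in pts.items(): print(k,onz(a,z,*C['scene']).round(),onz(b,z,*C['side']).round(), [x.round(1) if hasattr(x,'round') else x for x in tri(a,C['scene'],b,C['side'])])
a=D['scene']['f'][120:330,170:360]; b=D['side']['f'][100:340,200:360]
a=cv2.resize(D['scene']['f'][125:205,220:320],None,fx=4,fy=4,interpolation=cv2.INTER_CUBIC)
b=cv2.resize(D['side']['f'][105:185,200:300],None,fx=4,fy=4,interpolation=cv2.INTER_CUBIC)
save('tab.png',np.hstack([a,b]))
E
```

```text
puck(z16) [435. -72.  14.] [433. -71.  14.] [array([432.2, -67. ,  18. ]), np.float64(0.3)]
ring [ 455. -152.    8.] [ 454. -154.    8.] [array([ 452.7, -148.4,   11.8]), np.float64(1.0)]
bush [443.  25.  15.] [440.  30.  15.] [array([439.5,  31.5,  18.9]), np.float64(2.4)]
pocket [486. 218.  28.] [487. 208.  28.] [array([484.7, 216.7,  32.9]), np.float64(5.9)]
griptop [437. 204.  60.] [438. 202.  60.] [array([437.8, 202.3,  59.6]), np.float64(1.1)]
tableL [615. -77.  20.] [617. -81.  20.] [array([616.2, -79.1,  19.7]), np.float64(2.0)]
```

View pics/tab.png

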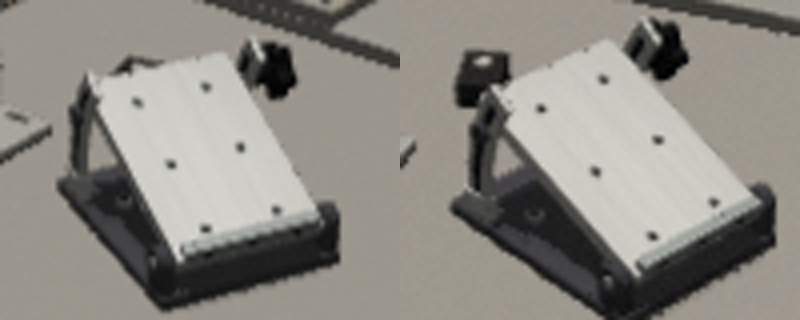

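Request:
play_rows(
  plan=[
    [0.6,-0.56,0.67,0,0],
    [0.6,-0.56,0.67,0,0],
    [0.6,-0.56,0.67,0,0],
    [0.6,-0.56,0.67,0,0],
    [0.6,-0.56,0.67,0,0],
    [0.6,-0.56,0.67,0,0],
    [0.6,-0.56,0.67,0,0],
    [0.6,-0.56,0.67,0,0],
  ],
)

```text
time_s: 0.95
tcp_pos: [326.6, -328.9, 250.0]
eef_rot: [0.0, -0.137, 0.991, -0.0]
ft_force: [1.2, -0.4, 0.7]
opening: 51.4
grip_force: 0.0
```

Request:
play_rows(
  plan=[
    [0.6,-0.56,0.67,0,0],
    [0.6,-0.56,0.67,0,0],
    [0.6,-0.56,0.67,0,0],
    [0.6,-0.56,0.67,0,0],
    [0.6,-0.56,0.67,0,0],
    [0.6,-0.56,0.67,0,0],
    [0.6,0,0,0,0],
    [0.6,0,0,0,0],
  ],
)

```text
time_s: 1.75
tcp_pos: [433.3, -90.5, 249.8]
eef_rot: [-0.0, -0.139, 0.99, 0.0]
ft_force: [0.3, -0.4, 0.4]
opening: 50.6
grip_force: 0.0
```

```bash
python3 - <<'E'
from h import *
f,K,R,o,s=cam('wrist'); save('w1.png',f); np.savez('w1.npz',f=f,K=K,R=R,o=o,tcp=s['tcp_pos'],q=s['eef_rot']); print(s['time_s'],s['tcp_pos'],q2R(s['eef_rot']).round(3),s['opening'],s['ft_force'],K)
print(proj([433,-70,11],K,R,o))
E
```

```text
1.75 [433.33909755 -90.48286143 249.80402704] [[-0.961 -0.275 -0.001]
 [-0.275  0.961 -0.   ]
 [ 0.001  0.    -1.   ]] 50.62505742076879 [ 0.31368735 -0.39282598  0.36421496] [[275.40673957   0.         258.03989543]
 [  0.         275.40673957 195.74634146]
 [  0.           0.           1.        ]]
[272.11342909 174.64964147]
```

View pics/w1.png

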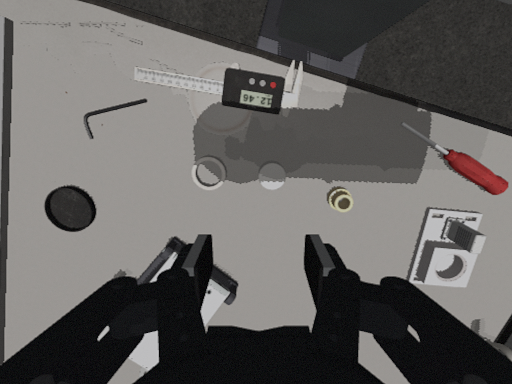

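The wrist view shows the disc at about (272,176), the ring at (209,173), the bush at (340,200) and the nest at right near (450,250). I'll measure the disc and the nest from this view.

```bash
python3 - <<'E'
from h import *
d=np.load('w1.npz'); f=d['f']; C=(d['K'],d['R'],d['o'])
g=f.astype(int).sum(2)//3
sub=g[155:200,250:295]; t,m=cv2.threshold(sub.astype(np.uint8),0,255,cv2.THRESH_OTSU)
n,l,st,ce=cv2.connectedComponentsWithStats(m); print(t,st,ce)
for r in g[158:196:2,254:292:2]: print(*r)
E
```

```text
122.0 [[   0    0   45   27 1137]
 [  10   20    1    1    1]
 [   0   22   45   23  887]] [[21.59278804 12.18557608]
 [10.         20.        ]
 [22.53551297 34.58286359]]
78 76 77 77 78 79 76 78 78 78 78 77 76 75 79 77 77 79 75
77 79 78 78 79 80 77 75 74 73 76 79 75 77 78 78 78 78 78
84 79 78 78 79 74 67 66 64 67 64 67 69 77 78 77 77 79 79
90 83 78 80 70 65 84 98 102 102 103 100 80 68 79 77 77 78 78
92 92 84 70 68 99 105 102 102 104 103 101 105 97 69 77 76 78 76
91 92 89 67 98 103 104 102 101 101 104 102 102 102 97 72 79 76 77
91 92 81 91 101 102 102 102 101 101 102 104 101 101 103 84 78 76 76
90 92 80 101 103 101 101 102 102 102 100 102 102 103 102 98 76 83 83
91 91 95 121 110 101 102 101 101 102 101 102 102 102 101 99 88 91 92
91 90 102 122 116 118 99 101 102 101 102 101 101 101 100 101 86 87 90
91 90 98 121 120 122 122 122 116 109 99 99 100 100 108 95 144 148 142
83 142 141 119 118 131 115 117 116 116 119 114 117 119 114 112 151 150 150
150 150 151 144 185 194 192 179 193 188 182 190 186 182 189 154 148 149 149
151 150 150 151 189 190 190 190 189 190 190 190 190 190 180 149 150 150 149
150 150 149 149 158 188 191 190 190 190 190 190 191 180 149 149 148 149 150
149 150 150 149 150 151 172 189 192 191 191 185 152 149 149 150 148 149 150
149 148 151 148 148 150 148 148 151 155 152 150 149 149 150 150 149 149 149
150 149 150 151 150 149 150 148 150 150 150 150 151 148 149 151 150 150 149
149 149 150 149 148 149 148 151 150 149 149 150 149 151 151 149 151 149 149
```

```bash
python3 - <<'E'
from h import *
d=np.load('w1.npz'); f=d['f']
a=cv2.resize(f[200:300,400:500],None,fx=5,fy=5,interpolation=cv2.INTER_CUBIC)
save('w1nest.png',a)
E
```

```text
(no output)
```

View pics/w1nest.png

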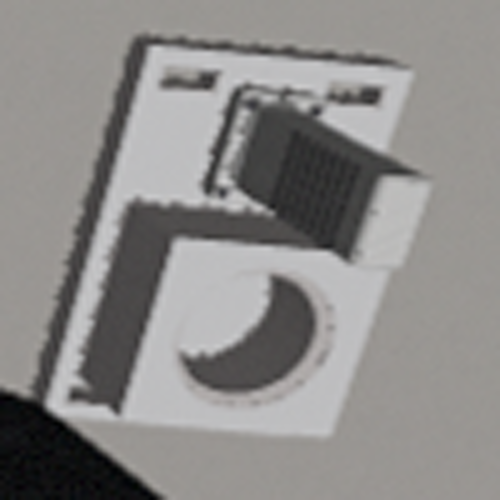

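```bash
python3 - <<'E'
from h import *
d=np.load('w1.npz'); f=d['f']; C=(d['K'],d['R'],d['o']); print(d['o'],'nadir',proj([d['o'][0],d['o'][1],0],*C))
t=np.linspace(0,2*np.pi,60)
P=onz((272.3,176.3),22,*C); print(P)
for z in(0,22):
  c=np.array([proj([P[0]+18*np.cos(a),P[1]+18*np.sin(a),z],*C) for a in t]); print(z,c.min(0),c.max(0))
print('rows/cols of bright')
g=f.astype(int).sum(2)//3
for r in range(160,194,1): print(r,*g[r,254:292:3])
# nest corners from crop (5x)
cc=lambda x,y:(400+x/5-.4,200+y/5-.4)
for n,p,z in(('flTL',cc(145,42),8),('flTR',cc(413,68),8),('flBL',cc(48,410),8),('blkTL',cc(172,238),30),('blkBR',cc(332,437),30),('blkBL',cc(122,415),30),('g1',cc(378,172),60),('g2',cc(432,178),60),('g3',cc(402,268),60),('g4',cc(354,264),60),('pocketmouth',cc(255,335),30)): print(n,onz(p,z,*C).round(1))
E
```

```text
[ 363.15988525 -109.81885488  373.66720994] nadir [257.88731484 113.99950196]
[432.91759258 -70.33953469  22.        ]
0 [258.47042445 159.87071398] [284.52632664 185.46662186]
22 [258.50464507 162.602152  ] [286.09142881 189.60261946]
rows/cols of bright
160 77 76 78 78 77 74 73 78 75 77 78 77 78
161 79 78 77 78 71 66 66 66 77 79 77 76 79
162 84 78 78 76 67 66 67 63 69 76 77 78 79
163 86 77 77 69 66 88 94 82 61 78 79 77 76
164 90 77 80 65 84 100 102 102 80 73 77 78 78
165 91 77 77 71 101 105 102 103 100 70 78 78 78
166 92 89 70 85 105 103 104 101 105 80 77 78 76
167 93 92 68 99 102 102 102 101 101 97 80 78 81
168 91 92 67 103 104 103 101 103 102 103 72 77 77
169 91 90 80 102 102 103 102 103 100 102 77 77 77
170 91 92 91 101 102 102 101 100 101 102 84 76 76
171 91 91 99 101 100 103 101 101 102 101 91 77 76
172 90 90 101 101 101 102 102 102 102 100 98 76 83
173 91 89 104 101 102 102 100 100 101 100 99 89 92
174 91 88 121 102 102 101 102 102 102 101 99 92 92
175 91 87 124 100 102 101 101 101 101 103 102 92 91
176 91 91 122 118 99 101 101 100 101 101 101 88 90
177 90 89 121 122 118 104 
[... 492 characters left out ...]
190 190 189 191 160 149 149 150
187 149 152 149 154 192 191 190 191 186 150 148 149 149
188 149 150 149 148 172 193 191 192 152 148 150 150 150
189 151 149 148 148 153 165 178 162 145 148 151 150 148
190 149 149 148 149 148 148 155 150 149 148 150 150 149
191 150 149 150 150 148 147 149 149 150 150 150 150 149
192 150 149 151 149 150 150 150 150 151 149 151 150 149
193 150 149 150 147 150 150 149 150 150 149 149 151 149
flTL [419.  155.4   8. ]
flTR [405.3 231.6   8. ]
flBL [535.6 179.7   8. ]
blkTL [465.7 172.   30. ]
blkBR [510.9 245.   30. ]
blkBL [520.9 183.4  30. ]
g1 [426.3 188.4  60. ]
g2 [424.  202.1  60. ]
g3 [448.4 207.2  60. ]
g4 [450.7 195.   60. ]
pocketmouth [486.8 208.1  30. ]
```

Request:
play_rows(
  plan=[
    [0.6,-0.11,0.4,0.3,0],
    [0.6,0,0,0.9,0],
    [0.6,0,0,0.9,0],
    [0.6,0,0,0.9,0],
    [0.6,0,0,0.9,0],
    [0.6,0,0,0.6,0],
    [0.6,0,0,0,0],
    [0.6,0,0,0,0],
  ],
)

```text
time_s: 2.6
tcp_pos: [432.9, -71.6, 25.3]
eef_rot: [-0.001, -0.137, 0.991, -0.0]
ft_force: [-0.6, 0.1, -0.3]
opening: 51.0
grip_force: 0.0
```

Request:
play_rows(
  plan=[
    [0.3,0,0,0,0],
    [0.3,0,0,0,0],
    [0.3,0,0,0,0],
    [0.3,0,0,0,0],
    [0.3,0,0,0,0],
    [0.3,0,0,0,0],
  ],
  squeeze=30,
)

```text
time_s: 3.2
tcp_pos: [434.3, -70.7, 26.9]
eef_rot: [0.002, -0.138, 0.99, -0.0]
ft_force: [-1.1, -3.9, 9.3]
opening: 34.8
grip_force: 30.3
```

Request:
play_rows(
  plan=[
    [0.3,0,0,-0.9,0],
    [0.3,0,0,-0.9,0],
    [0.3,-0.43,0.84,0,0],
    [0.3,-0.43,0.84,0,0],
    [0.3,-0.43,0.84,0,0],
    [0.3,-0.43,0.84,0,0],
    [0.3,-0.43,0.84,0,0],
    [0.3,-0.43,0.84,0,0],
  ],
)

```text
time_s: 4.0
tcp_pos: [488.8, 209.2, 116.6]
eef_rot: [0.001, -0.138, 0.99, 0.001]
ft_force: [1.9, -0.6, -0.8]
opening: 34.6
grip_force: 30.5
```

Request:
play_rows(
  plan=[
    [0.3,0,0,0,0.9],
    [0.3,0,0,0,0],
    [0.3,0,0,0,0],
    [0.3,0,0,0,0],
  ],
)

```text
time_s: 4.4
tcp_pos: [488.4, 206.1, 115.5]
eef_rot: [0.0, -0.099, 0.995, 0.0]
ft_force: [0.8, -0.2, -1.3]
opening: 34.8
grip_force: 30.5
```

```bash
python3 - <<'E'
from h import *
f,K,R,o,s=cam('wrist'); np.savez('w2.npz',f=f,K=K,R=R,o=o,tcp=s['tcp_pos'],q=s['eef_rot']); print(s['time_s'],s['tcp_pos'],q2R(s['eef_rot']).round(3),s['opening'],s['ft_force'])
save('w2.png',f)
print(proj([487.7,208.3,30],K,R,o))
E
```

```text
4.4 [488.40642538 206.05262429 115.52461649] [[-0.98  -0.197  0.   ]
 [-0.197  0.98   0.   ]
 [-0.     0.    -1.   ]] 34.79249223527368 [ 0.75894358 -0.23160347 -1.25848524]
[259.96380501 208.11400455]
```

View pics/w2.png

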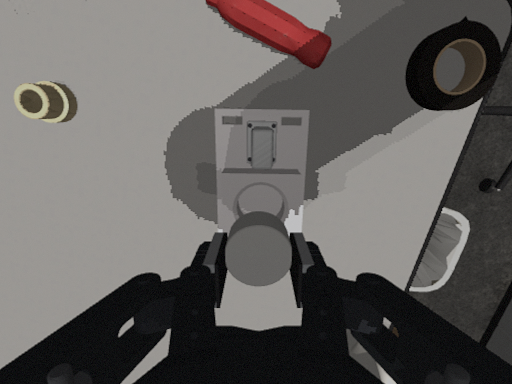

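The nest is square in view: flange corners (216,109) and (309,110), block edge about (222..300,172), pocket at about (260,205), with the disc held at (258,247).

```bash
python3 - <<'E'
from h import *
d=np.load('w2.npz'); f=d['f']; C=(d['K'],d['R'],d['o']); g=f.astype(int).sum(2)//3
print(g[112,206:320:1]); print(g[185,206:320]); print(g[95:260,225][8:20], g[160:185,235],g[160:185,285])
for n,p,z in(('TL',(215.5,109),8),('TR',(309,110),8),('bTL',(221.5,171.5),30),('bTR',(301.5,172),30),):print(n,onz(p,z,*C).round(1))
# predicted nest corners from w1
ca=np.deg2rad(11.3);X=np.array([np.cos(ca),np.sin(ca)]);Y=np.array([-X[1],X[0]])
O=np.array([487.7,208.3])-17*X
for x,y,z in((-60,-38,8),(-60,38,8),(-12,-31,30),(-12,31,30),(17,0,30),(-34,0,60)): print(x,y,proj([*(O+x*X+y*Y),z],*C).round(1))
# puck held bottom ctr
tcp=d['tcp'];print('puckbottom',[proj([tcp[0],tcp[1],z],*C).round(1) for z in(89,111)])
E
```

```text
[ 91  91  91  92  92  92  91  89 112 136 143 142 144 143 144 143 144 142
 142 142 143 143 142 143 142 142 142 143 142 142 141 142 142 142 134 119
 120 122 121 122 122 121 122 122 122 121 122 122 122 122 121 121 121 123
 121 121 122 120 121 120 121 121 122 121 121 122 121 122 121 123 122 123
 121 122 122 121 122 121 120 122 121 120 120 121 119 120 119 121 119 120
 118 122 121 122 120 120 120 119 122 119 119 120 117  97  77  79  79  78
  78  77  79  79  78  77]
[ 77  79  80  78  79  79  79  76  77  76  93 115 117 117 118 116 116 115
 115 117 117 115 115 116 117 116 116 116 116 115 115 116 116 116 116 115
 116 117 115 116 110 101  97  96  94  94  94  97 107 110 109 115 115 114
 115 115 114 114 112 110 108 102  97  94  94  94  98 102 109 114 117 115
 116 115 115 116 116 114 115 117 116 116 115 115 115 116 116 115 115 116
 114 115 115 115 117 115 116 120 102  76  79  78  77  78  79  77  80  78
  78  77  78  74 114 141]
[ 92  90  92  90  77 105 139 143 142 142 142 142] [119 119 120 119 119 118 119 113  88  76  78  77  76 101 116 117 118 116
 116 116 117 116 116 115 116] [118 118 117 117 119 117 118 119 112  86  76  77  77  76 110 116 117 115
 116 115 116 116 115 116 116]
TL [419.8 158.4   8. ]
TR [405.9 232.    8. ]
bTL [464.2 173.2  30. ]
bTR [452.5 233.9  30. ]
-60 -38 [212.5 108.1]
-60 38 [307.5 108.2]
-12 -31 [220.  172.7]
-12 31 [300.1 172.7]
17 0 [260.  208.1]
-34 0 [260.5 148.8]
puckbottom [array([256.8, 240.9]), array([256.6, 259.5])]
```

Request:
play_rows(
  plan=[
    [0.3,0,0.06,0.3,0],
    [0.3,0,0,0.5,0],
    [0.3,0,0,0.3,0],
    [0.3,0,0,0.08,0],
    [0.3,0,0,0.08,0],
    [0.3,0,0,0,0],
    [0.3,0,0,0,0],
  ],
)

```text
time_s: 5.15
tcp_pos: [488.3, 209.8, 52.6]
eef_rot: [0.0, -0.098, 0.995, 0.0]
ft_force: [0.4, -1.8, -0.6]
opening: 34.5
grip_force: 30.4
```

Now 2 mm lower, then release slowly.

Request:
play_rows(
  plan=[
    [0.3,0,0,0.04,0],
    [0.3,0,0,0,0],
    [0.3,0,0,0,0],
  ],
)

```text
time_s: 5.45
tcp_pos: [488.4, 210.0, 50.4]
eef_rot: [0.0, -0.099, 0.995, 0.0]
ft_force: [1.3, -2.0, 1.0]
opening: 34.7
grip_force: 30.6
```

Request:
play_rows(
  plan=[
    [0.5,0,0,0,0],
    [0.55,0,0,0,0],
    [0.55,0,0,0,0],
    [0.55,0,0,0,0],
    [0.55,0,0,-0.8,0],
    [0.55,0,0,-0.8,0],
    [0.1,0,0,0,0],
    [0,0,0,0,0],
  ],
)

```text
time_s: 6.25
tcp_pos: [488.3, 210.3, 131.0]
eef_rot: [0.001, -0.098, 0.995, 0.001]
ft_force: [-0.3, -0.2, -1.4]
opening: 18.5
grip_force: 0.0
```

```bash
python3 - <<'E'
from h import *
f,K,R,o,s=cam('wrist'); np.savez('w3.npz',f=f,K=K,R=R,o=o,tcp=s['tcp_pos'],q=s['eef_rot']); print(s['time_s'],s['tcp_pos'],s['opening'],s['ft_force'])
f2,*_=cam('scene'); f3,*_=cam('side')
a=cv2.resize(f[90:320,150:370],None,fx=1.6,fy=1.6)
b=cv2.resize(f2[255:325,180:270],None,fx=4,fy=4,interpolation=cv2.INTER_CUBIC);h=a.shape[0]
c=np.zeros((h,b.shape[1],3),np.uint8); c[:b.shape[0]]=b[:h]
save('w3.png',np.hstack([a,c]))
E
```

```text
6.25 [488.31378951 210.29712453 131.04647977] 18.486618481549257 [-0.30358081 -0.19343292 -1.40350256]
```

View pics/w3.png

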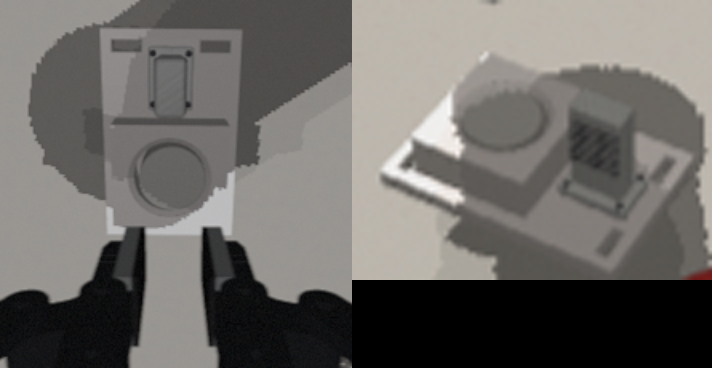

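The disc has dropped into the pocket and looks about flush. Now I'll press it with closed fingers.

Request:
play_rows(
  plan=[
    [0,0,0,0.7,0],
    [0,0,0,0.7,0],
    [0,0,0,0.1,0],
    [0,0,0,0.04,0],
    [0,0,0,0.02,0],
    [0,0,0,0.02,0],
    [0,0,0,0,0],
  ],
)

```text
time_s: 7.1
tcp_pos: [488.5, 210.3, 52.0]
eef_rot: [0.001, -0.099, 0.995, 0.001]
ft_force: [0.0, -0.3, -0.7]
opening: 0.5
grip_force: 0.0
```

Request:
play_rows(
  plan=[
    [0,0,0,0.04,0],
    [0,0,0,0.04,0],
    [0,0,0,0,0],
    [0,0,0,0,0],
  ],
)

```text
time_s: 7.5
tcp_pos: [488.4, 210.2, 48.7]
eef_rot: [0.001, -0.099, 0.995, 0.0]
ft_force: [-5.3, -1.5, 16.5]
opening: -0.1
grip_force: 8.3
```

Request:
play_rows(
  plan=[
    [0,0,0,0.01,0],
    [0,0,0,0,0],
    [0,0,0,0,0],
  ],
)

```text
time_s: 7.8
tcp_pos: [488.4, 210.2, 48.7]
eef_rot: [0.001, -0.099, 0.995, 0.0]
ft_force: [-7.3, -1.9, 22.0]
opening: 0.1
grip_force: 10.9
```

Disc home: solid at 22 N, tip height about 30 mm. Next I'll lift and look at the table.

Request:
play_rows(
  plan=[
    [0,0,0,-0.9,0],
    [1,0,0,-0.9,0],
    [1,0,0,-0.9,0],
    [1,-0.2,-0.4,-0.9,0],
    [1,-0.4,-0.8,-0.8,0],
    [1,-0.48,-0.76,0,0],
    [1,-0.48,-0.76,0,0],
    [1,-0.48,-0.76,0,0],
  ],
)

```text
time_s: 8.6
tcp_pos: [618.4, 63.9, 260.4]
eef_rot: [0.001, -0.099, 0.995, 0.0]
ft_force: [0.8, 0.8, 0.3]
opening: 85.4
grip_force: 0.0
```

Request:
play_rows(
  plan=[
    [1,-0.48,-0.76,0,0],
    [1,-0.48,-0.76,0,0],
    [1,-0.48,-0.76,0,0],
    [1,-0.4,-0.4,0,0],
    [1,0,0,0,0],
    [1,0,0,0,0],
    [1,0,0,0,0],
  ],
)

```text
time_s: 9.3
tcp_pos: [733.5, -47.7, 259.7]
eef_rot: [-0.0, -0.099, 0.995, 0.0]
ft_force: [0.1, 1.1, 0.0]
opening: 85.5
grip_force: 0.0
```

```bash
python3 - <<'E'
from h import *
f,K,R,o,s=cam('wrist'); np.savez('w4.npz',f=f,K=K,R=R,o=o,tcp=s['tcp_pos'],q=s['eef_rot']); print(s['time_s'],s['tcp_pos'],o,s['opening'],s['ft_force'])
save('w4.png',f)
E
```

```text
9.3 [733.4530629  -47.69144146 259.68139606] [661.84788339 -61.35976539 383.51669688] 85.51214670316033 [0.11434557 1.10580917 0.0048942 ]
```

View pics/w4.png

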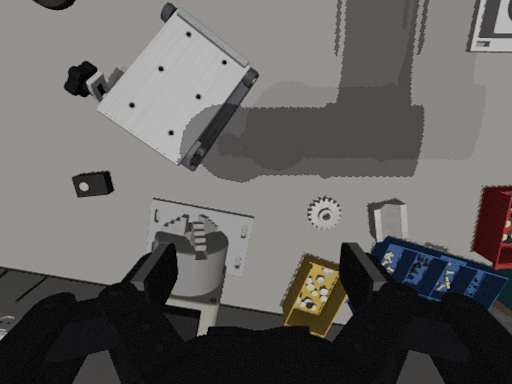

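The wrist view shows the table upper left: lip from about (178,10) to (250,68), uphill edge from (97,107) to (184,166), knob at (82,80). The six face holes run from (189,34) to (171,132). I'll triangulate the holes over the three views.

```bash
cat > tab.py <<'E'
from h import *
V={n:np.load(n+'.npz') for n in('scene0','side0','w4')}
C={n:(d['K'],d['R'],d['o']) for n,d in V.items()}
H={'scene0':[(137,102),(206,87),(171,164),(240,148),(206,229),(277,210)],
 'side0':[(141,108),(203,79),(195,171),(258,140),(252,236),(314,202)],
 'w4':[(171,132),(132,105),(198,97),(161,69),(225,62),(189,34)]}
off={'scene0':(220,125),'side0':(200,105)}
def refine(n,p,r):
    g=V[n]['f'].astype(float).sum(2)/3; x,y=int(round(p[0])),int(round(p[1]))
    s=g[y-r:y+r+1,x-r:x+r+1]; bg=np.median(s); w=np.clip(bg-12-s,0,None)
    yy,xx=np.mgrid[y-r:y+r+1,x-r:x+r+1]; return np.array([(w*xx).sum(),(w*yy).sum()])/w.sum()
def ntri(obs):
    A=[];b=[]
    for n,p in obs.items():
        K,R,o=C[n]; d=ray(p,K,R,o); d/=np.linalg.norm(d); P=np.eye(3)-np.outer(d,d); A.append(P); b.append(P@o)
    A=np.vstack(A);b=np.hstack(b); x=np.linalg.lstsq(A,b,rcond=None)[0]; return x,np.linalg.norm(A@x-b)
E
cat > t1.py <<'E'
from tab import *
X=[]
for i in range(6):
    obs={}
    for n in H:
        p=np.array(H[n][i],float)
        if n in off: p=p/4-.375+off[n]
        obs[n]=refine(n,p,2 if n in off else 4)
    x,e=ntri(obs); X.append(x); print({k:v.round(1).tolist() for k,v in obs.items()},x.round(1),round(e,2))
X=np.array(X); c=X.mean(0); u=(X[0]+X[1]-X[4]-X[5]); u/=np.linalg.norm(u); y=(X[0::2].mean(0)-X[1::2].mean(0)); print('w',np.linalg.norm(y)); y/=np.linalg.norm(y)
nn=np.linalg.svd(X-c)[2][2]; nn*=np.sign(nn[2]); print('c',c,'u',u,'y',y,'n',nn,'slope n',np.arccos(nn[2]),'slope u',np.arcsin(u[2]),'yaw u',np.rad2deg(np.arctan2(u[1],u[0])),'yaw y',np.rad2deg(np.arctan2(y[1],y[0]))-90)
print('len',np.linalg.norm(X[0]-X[4]),np.linalg.norm(X[1]-X[5]),((X-c)@nn).round(2))
np.savez('tab.npz',X=X)
E
python3 t1.py
```

```text
{'scene0': [253.9, 150.2], 'side0': [234.8, 131.7], 'w4': [170.6, 132.4]} [ 698.7 -149.5   80.1] 1.24
{'scene0': [271.0, 146.3], 'side0': [250.4, 124.4], 'w4': [131.5, 104.8]} [ 678.5 -192.6   80.2] 1.07
{'scene0': [262.3, 165.7], 'side0': [248.4, 147.5], 'w4': [197.9, 96.3]} [ 656.4 -129.9   60.1] 1.0
{'scene0': [279.7, 161.4], 'side0': [264.1, 139.5], 'w4': [160.5, 68.4]} [ 636.1 -173.1   60.6] 1.15
{'scene0': [271.0, 181.8], 'side0': [262.7, 163.6], 'w4': [223.9, 61.9]} [ 613.7 -110.1   40.6] 1.16
{'scene0': [288.7, 177.2], 'side0': [278.0, 155.2], 'w4': [188.2, 33.9]} [ 593.5 -153.5   40.8] 1.01
w 47.72391600198517
c [ 646.15373184 -151.46791767   60.39934579] u [ 0.8368165  -0.38625092  0.38800564] y [ 0.42376251  0.90575384 -0.0059432 ] n [-0.34914251  0.1693947   0.92163167] slope n 0.3985319817163419 slope u 0.3984667194833238 yaw u -24.776716252938332 yaw y -25.07283268569536
len 101.69183302105289 101.58235766534101 [ 0.09 -0.02 -0.19  0.06  0.1  -0.04]
```

```bash
cat > t2.py <<'E'
from tab import *
X=np.load('tab.npz')['X']; c=X.mean(0); ya=np.deg2rad(-24.9); sl=.3985
h=np.array([np.cos(ya),np.sin(ya),0]); u=h*np.cos(sl)+np.array([0,0,np.sin(sl)]); y=np.array([-np.sin(ya),np.cos(ya),0]); n=np.cross(u,y)
for v in C:
    g=V[v]['f'].astype(np.float32).sum(2)/3
    def prof(ss,fn):
        P=np.array([[proj(fn(s,t),*C[v]) for s in ss] for t in np.linspace(-12,12,7)],np.float32)
        return cv2.remap(g,P[...,0],P[...,1],cv2.INTER_LINEAR).mean(0)
    ss=np.arange(-84,-50,1.); p=prof(ss,lambda s,t:c+s*u+t*y); print(v,'low',*[f'{int(a)}:{int(b)}' for a,b in zip(ss,p)])
    ss=np.arange(56,84,1.); p=prof(ss,lambda s,t:c+s*u+t*y); print(v,'high',*[f'{int(a)}:{int(b)}' for a,b in zip(ss,p)])
    for sg in(-1,1):
        ss=np.arange(42,58,1.)*sg; p=prof(ss,lambda s,t:c+s*y+(t+10)*u); print(v,'side',*[f'{int(a)}:{int(b)}' for a,b in zip(ss,p)])
E
python3 t2.py
```

```text
scene0 low -84:31 -83:31 -82:31 -81:31 -80:31 -79:31 -78:31 -77:33 -76:36 -75:40 -74:44 -73:47 -72:50 -71:50 -70:48 -69:46 -68:45 -67:49 -66:64 -65:84 -64:105 -63:125 -62:145 -61:157 -60:161 -59:164 -58:169 -57:176 -56:184 -55:192 -54:199 -53:204 -52:206 -51:206
scene0 high 56:199 57:199 58:199 59:199 60:199 61:199 62:199 63:199 64:199 65:198 66:198 67:198 68:198 69:198 70:197 71:196 72:192 73:185 74:174 75:160 76:144 77:131 78:123 79:120 80:118 81:118 82:121 83:125
scene0 side -42:199 -43:198 -44:197 -45:197 -46:194 -47:186 -48:175 -49:163 -50:155 -51:151 -52:149 -53:148 -54:148 -55:148 -56:148 -57:148
scene0 side 42:204 43:204 44:204 45:204 46:204 47:202 48:199 49:188 50:165 51:133 52:101 53:81 54:77 55:82 56:90 57:98
side0 low -84:31 -83:31 -82:31 -81:31 -80:32 -79:31 -78:31 -77:30 -76:31 -75:33 -74:36 -73:40 -72:45 -71:47 -70:46 -69:46 -68:56 -67:75 -66:101 -65:129 -64:149 -63:157 -62:159 -61:161 -60:166 -59:174 -58:185 -57:195 -56:201 -55:202 -54:202 -53:202 -52:202 -51:203
side0 high 56:197 57:197 58:197 59:197 60:197 61:197 62:197 63:196 64:196 65:196 66:196 67:196 68:196 69:1
[... 386 characters left out ...]
5 -81:144 -80:144 -79:144 -78:145 -77:145 -76:144 -75:144 -74:144 -73:145 -72:144 -71:138 -70:138 -69:146 -68:148 -67:149 -66:149 -65:143 -64:145 -63:141 -62:112 -61:93 -60:112 -59:158 -58:181 -57:182 -56:181 -55:181 -54:181 -53:180 -52:180 -51:181
w4 high 56:181 57:181 58:181 59:181 60:181 61:181 62:181 63:181 64:181 65:181 66:181 67:181 68:180 69:181 70:180 71:180 72:181 73:177 74:178 75:176 76:142 77:133 78:143 79:145 80:145 81:145 82:144 83:144
w4 side -42:179 -43:178 -44:178 -45:177 -46:175 -47:176 -48:172 -49:151 -50:142 -51:143 -52:144 -53:143 -54:144 -55:145 -56:144 -57:144
w4 side 42:120 43:118 44:117 45:118 46:118 47:119 48:118 49:104 50:74 51:50 52:37 53:36 54:38 55:41 56:44 57:44
```

Request:
play_rows(
  plan=[
    [0.5,0.54,0.67,0,0],
    [0.5,0.54,0.67,0,0],
    [0.5,0.54,0.67,0,0],
    [0.5,0.54,0.67,0,0],
    [0.5,0.54,0.67,0,0],
    [0.5,0.54,0.67,0,0],
    [0.5,0.54,0.67,0,0],
    [0.5,0.54,0.67,0,0],
  ],
)

```text
time_s: 10.15
tcp_pos: [467.5, 173.4, 260.4]
eef_rot: [0.001, -0.099, 0.995, 0.001]
ft_force: [0.2, 1.4, 0.1]
opening: 42.6
grip_force: 0.0
```

Request:
play_rows(
  plan=[
    [0.5,0.51,0.64,0,0],
    [0.5,0,0,0.9,0],
    [0.5,0,0,0.9,0],
    [0.5,0,0,0.9,0],
    [0.5,0,0,0,0],
    [0.5,0,0,0,0],
  ],
)

```text
time_s: 10.75
tcp_pos: [438.3, 199.0, 125.7]
eef_rot: [0.0, -0.099, 0.995, -0.0]
ft_force: [1.2, -0.2, 1.2]
opening: 42.5
grip_force: 0.0
```

```bash
python3 - <<'E'
from h import *
f,K,R,o,s=cam('wrist'); np.savez('w5.npz',f=f,K=K,R=R,o=o,tcp=s['tcp_pos'],q=s['eef_rot']); print(s['time_s'],s['tcp_pos'],s['opening'],s['ft_force'])
save('w5.png',f)
Rt=q2R(s['eef_rot']); print('move tool',Rt.T@(np.array([437.5,198.8,40])-s['tcp_pos'])/50, 'proj grip top',proj([437.5,198.8,60],K,R,o))
E
```

```text
10.75 [438.27231384 198.95401553 125.72623647] 42.486773513365414 [ 1.22286602 -0.20980813  1.19746007]
move tool [1.57255025e-02 1.38787212e-03 1.71452440e+00] proj grip top [257.08344497 216.31577636]
```

View pics/w5.png

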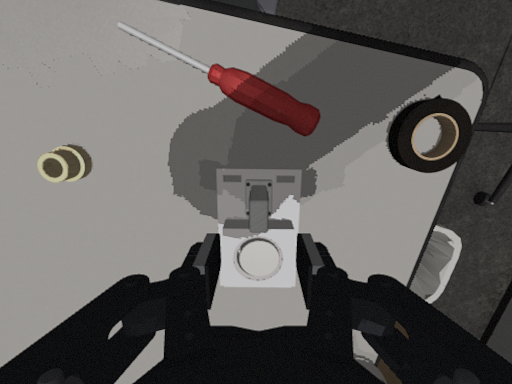

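The nest is square with the upright at (259,210) between the fingers, and the disc sits in the pocket at (259,258). Go down and grip.

Request:
play_rows(
  plan=[
    [0.5,0.02,0,0.5,0],
    [0.5,0,0,0.6,0],
    [0.5,0,0,0.5,0],
    [0.5,0,0,0.11,0],
    [0.5,0,0,0,0],
    [0.05,0,0,0,0],
    [0.05,0,0,0,0],
    [0.05,0,0,0,0],
  ],
  squeeze=60,
)

```text
time_s: 11.6
tcp_pos: [438.3, 199.3, 40.9]
eef_rot: [0.001, -0.099, 0.995, 0.001]
ft_force: [-2.0, -0.9, 7.8]
opening: 13.6
grip_force: 59.5
```

Request:
play_rows(
  plan=[
    [0.05,0,0,0,0],
    [0.05,0,0,0,0],
    [0.05,0,0,0,0],
  ],
)

```text
time_s: 11.9
tcp_pos: [438.4, 199.3, 40.9]
eef_rot: [0.001, -0.099, 0.995, 0.001]
ft_force: [-1.3, -1.3, 7.2]
opening: 13.5
grip_force: 59.5
```

Request:
play_rows(
  plan=[
    [0.05,0,0,-0.3,0],
    [0.05,0,0,-0.6,0],
    [0.05,0,0,-0.8,0],
    [0.05,0,0,-0.8,0],
    [0.05,0,0,0,0.8],
    [0.05,0,0,0,0.8],
    [0.05,0,0,0,0.8],
    [0.05,0,0,0,0.8],
  ],
)

```text
time_s: 12.7
tcp_pos: [437.0, 198.2, 164.9]
eef_rot: [0.0, 0.043, 0.999, 0.0]
ft_force: [0.3, -0.7, -3.3]
opening: 13.3
grip_force: 58.8
```

Request:
play_rows(
  plan=[
    [0.05,0,0,0,0.8],
    [0.05,0,0,0,0.8],
    [0.05,0,0,0,0.8],
    [0.05,0,0,0,0.8],
    [0.05,0,0,0,0.84],
    [0.05,0,0,0,0],
    [0.05,0,0,0,0],
  ],
)

```text
time_s: 13.4
tcp_pos: [437.2, 198.4, 164.5]
eef_rot: [0.0, 0.215, 0.977, 0.0]
ft_force: [-0.5, 0.1, -3.1]
opening: 12.9
grip_force: 58.8
```

```bash
cat > g.py <<'E'
from h import *
X=np.load('tab.npz')['X']; c=X.mean(0); ya=np.deg2rad(-24.9); sl=.3985
h=np.array([np.cos(ya),np.sin(ya),0]); u=h*np.cos(sl)+np.array([0,0,np.sin(sl)]); y=np.array([-np.sin(ya),np.cos(ya),0]); n=np.cross(u,y)
stop=c-60.5*u+0.3*y
def grip(th,du,dn=0):  # nest tilted th, far edge at 120+du uphill, dn off the face
    E=stop+(120+du)*u+dn*n
    return E+h*(-94*np.cos(th)-40*np.sin(th))+np.array([0,0,1])*(-94*np.sin(th)+40*np.cos(th))
def rep(s,tgt=None):
    Rt=q2R(s['eef_rot']); f=s['ft_force']
    print('t',round(s['time_s'],2),'tcp',s['tcp_pos'].round(1),'yaw',np.rad2deg(np.arctan2(-Rt[1,0],-Rt[0,0])).round(2),'open',round(s['opening'],1),'F u,y,n',[round(float(f@a),1) for a in(u,y,n)],'Fz',round(float(f[2]),1))
    r=s['tcp_pos']-stop; print(' rel stop u,y,n',[round(float(r@a),1) for a in(u,y,n)])
    if tgt is not None: print(' move units',(Rt.T@(tgt-s['tcp_pos'])/50).round(3))
E
python3 - <<'E'
from g import *
s=get_state(); print(stop,grip(0,4),grip(sl,4),grip(sl,0)); rep(s,grip(0,4)+[0,0,40])
f,*_=cam('side'); f2,*_=cam('scene')
save('s5.png',np.hstack([cv2.resize(f[180:350,180:360],None,fx=2,fy=2),cv2.resize(f2[180:350,150:330],None,fx=2,fy=2)]))
E
```

```text
[ 595.70375167 -127.71907186   36.92314884] [ 614.10211141 -136.25930611  125.03965168] [ 606.70426358 -132.82533948   85.43000164] [ 603.36037658 -131.27315881   83.87785638]
t 13.4 tcp [437.2 198.4 164.5] yaw -24.78 open 12.9 F u,y,n [-1.7, -0.2, -2.6] Fz -3.1
 rel stop u,y,n [-209.5, 229.1, 226.7]
 move units [-6.017 -4.594 -0.013]
```

View pics/s5.png

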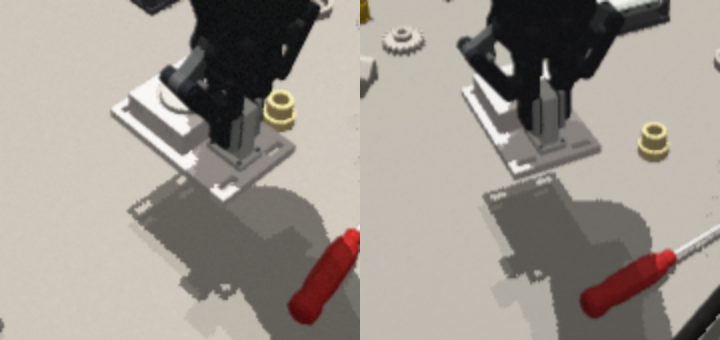

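Request:
play_rows(
  plan=[
    [0.05,-0.3,-0.23,0,0],
    [0.05,-0.6,-0.46,0,0],
    [0.05,-0.6,-0.46,0,0],
    [0.05,-0.6,-0.46,0,0],
    [0.05,-0.6,-0.46,0,0],
    [0.05,-0.6,-0.46,0,0],
    [0.05,-0.6,-0.46,0,0],
    [0.05,-0.6,-0.46,0,0],
  ],
)

```text
time_s: 14.3
tcp_pos: [569.3, -54.3, 164.1]
eef_rot: [-0.0, 0.215, 0.977, -0.0]
ft_force: [0.4, 0.2, -2.9]
opening: 13.3
grip_force: 58.9
```

Request:
play_rows(
  plan=[
    [0.05,-0.6,-0.46,0,0],
    [0.05,-0.6,-0.46,0,0],
    [0.05,-0.31,-0.22,0,0.02],
    [0.05,0,0,0,0],
    [0.05,0,0,0,0],
    [0.05,0,0,0,0],
  ],
)

```text
time_s: 14.9
tcp_pos: [612.8, -135.4, 164.0]
eef_rot: [-0.0, 0.216, 0.976, 0.0]
ft_force: [0.1, -0.6, -4.2]
opening: 13.2
grip_force: 59.0
```

```bash
python3 - <<'E'
from g import *
s=get_state(); rep(s,grip(0,4)+[0,0,5])
f,*_=cam('side'); f2,*_=cam('scene'); np.savez('n0.npz',f=f,f2=f2)
print([ (np.array(grip(t,4))-grip(0,4)).round(1) for t in (0.1,.2,.3,.3985)])
E
```

```text
t 14.9 tcp [ 612.8 -135.4  164. ] yaw -24.95 open 13.2 F u,y,n [-1.3, -0.5, -4.0] Fz -4.2
 rel stop u,y,n [66.6, 0.2, 109.8]
 move units [-0.03  -0.004  0.679]
[array([-3.2,  1.5, -9.6]), array([ -5.5,   2.6, -19.5]), array([ -6.9,   3.2, -29.6]), array([ -7.4,   3.4, -39.6])]
```

Request:
play_rows(
  plan=[
    [0.05,-0.03,0,0.4,0],
    [0.05,0,0,0.28,0],
    [0.05,0,0,0,0],
    [0.05,0,0,0.04,0],
    [0.05,0,0,0.04,0],
    [0.05,0,0,0.04,0],
    [0.05,0,0,0,0],
  ],
  squeeze=30,
)

```text
time_s: 15.7
tcp_pos: [614.7, -136.8, 124.2]
eef_rot: [0.0, 0.216, 0.976, 0.0]
ft_force: [-0.2, 0.2, -3.1]
opening: 13.2
grip_force: 59.0
```

```bash
python3 -c "
from g import *
rep(get_state(),grip(0.1,4))"
```

```text
t 15.7 tcp [ 614.7 -136.8  124.2] yaw -25.0 open 13.2 F u,y,n [-1.4, 0.1, -2.7] Fz -3.1
 rel stop u,y,n [53.3, -0.3, 72.3]
 move units [0.086 0.005 0.175]
```

Request:
play_rows(
  plan=[
    [0.06,0.02,0,0.04,0],
    [0.06,0.02,0,0.04,0],
    [0.06,0.02,0,0.04,0],
    [0.06,0.01,0,0.04,0],
    [0.06,0,0,0,0],
  ],
  squeeze=40,
)

```text
time_s: 16.2
tcp_pos: [612.3, -135.7, 117.4]
eef_rot: [0.001, 0.216, 0.976, -0.0]
ft_force: [-2.8, -0.4, 4.1]
opening: 13.3
grip_force: 60.2
```

```bash
python3 -c "
from g import *
s=get_state();rep(s,grip(0.1,4)); print(s['grip_force'],s['ft_torque'])"
```

```text
t 16.2 tcp [ 612.3 -135.7  117.4] yaw -24.99 open 13.3 F u,y,n [-0.6, -1.5, 4.7] Fz 4.1
 rel stop u,y,n [48.2, -0.3, 67.1]
 move units [0.033 0.006 0.04 ]
60.15655338764191 [-0.61061938  0.17649719 -0.18048786]
```

Request:
play_rows(
  plan=[
    [0.06,0.02,0,0.04,0],
    [0.06,0.01,0,0.04,0],
    [0.06,0,0,0,0],
  ],
)

```text
time_s: 16.5
tcp_pos: [610.9, -135.0, 113.2]
eef_rot: [0.001, 0.216, 0.976, 0.0]
ft_force: [-0.7, -1.6, 5.3]
opening: 13.2
grip_force: 60.2
```

```bash
cat > look.py <<'E'
from g import *
s=get_state(); rep(s); print('grip',round(s['grip_force'],1),'tq y',round(float(np.dot(s['ft_torque'],y)),2))
f,K,R,o,_=cam('side'); f2,K2,R2,o2,_=cam('scene')
import sys; np.savez(sys.argv[1],f=f,f2=f2)
E
python3 look.py n1.npz
```

```text
t 16.5 tcp [ 610.9 -135.   113.2] yaw -24.99 open 13.2 F u,y,n [2.2, -1.8, 4.9] Fz 5.3
 rel stop u,y,n [45.2, -0.2, 63.7]
grip 60.2 tq y -0.19
```

Request:
play_rows(
  plan=[
    [0.06,0.01,0,0.04,0],
    [0.06,0.01,0,0.04,0],
    [0.06,0.01,0,0.04,0],
    [0.06,0.01,0,0.04,0],
    [0.06,0.01,0,0.04,0],
    [0.06,0,0,0,0],
  ],
)

```text
time_s: 17.2
tcp_pos: [608.3, -133.9, 102.9]
eef_rot: [0.001, 0.216, 0.976, -0.0]
ft_force: [-2.6, 0.4, 4.9]
opening: 13.3
grip_force: 60.0
```

```bash
python3 look.py n2.npz
```

```text
t 17.2 tcp [ 608.3 -133.9  102.9] yaw -24.99 open 13.3 F u,y,n [-0.4, -0.8, 5.5] Fz 4.9
 rel stop u,y,n [38.5, -0.2, 55.3]
grip 60.0 tq y 0.05
```

Request:
play_rows(
  plan=[
    [0.06,0.01,0,0.04,0],
    [0.06,0.01,0,0.04,0],
    [0.06,0,0,0.04,0],
    [0.06,0,0,0.04,0],
    [0.06,0,0,0.04,0],
    [0.06,0,0,0.04,0],
    [0.06,0,0,0,0],
  ],
)

```text
time_s: 18.0
tcp_pos: [606.6, -133.1, 90.0]
eef_rot: [-0.0, 0.216, 0.976, 0.0]
ft_force: [-3.8, -0.2, 3.6]
opening: 13.3
grip_force: 58.9
```

```bash
python3 look.py n3.npz
```

```text
t 18.0 tcp [ 606.6 -133.1   90. ] yaw -25.0 open 13.3 F u,y,n [-1.7, -1.8, 4.6] Fz 3.6
 rel stop u,y,n [31.8, -0.3, 44.2]
grip 58.9 tq y 0.74
```

Request:
play_rows(
  plan=[
    [0.06,0,0,0.03,0],
    [0.06,0,0,0.02,0],
    [0.06,0,0,0,0],
  ],
)

```text
time_s: 18.4
tcp_pos: [606.4, -133.1, 87.4]
eef_rot: [-0.001, 0.216, 0.976, 0.0]
ft_force: [-4.9, 1.3, 4.4]
opening: 13.3
grip_force: 58.6
```

Request:
play_rows(
  plan=[
    [0.06,0,0,0.015,0],
    [0.06,0,0,0,0],
  ],
)

```text
time_s: 18.6
tcp_pos: [606.4, -133.1, 86.7]
eef_rot: [-0.001, 0.216, 0.976, 0.0]
ft_force: [-5.2, 1.8, 5.3]
opening: 13.5
grip_force: 58.6
```

```bash
python3 look.py n4.npz
```

```text
t 18.6 tcp [ 606.4 -133.1   86.7] yaw -25.0 open 13.5 F u,y,n [-3.0, -0.5, 7.0] Fz 5.3
 rel stop u,y,n [30.3, -0.3, 41.3]
grip 58.6 tq y 1.27
```

Request:
play_rows(
  plan=[
    [0.06,0,0,0.02,0],
    [0.06,0,0,0,0],
  ],
)

```text
time_s: 18.9
tcp_pos: [606.4, -133.0, 85.6]
eef_rot: [-0.001, 0.216, 0.976, 0.0]
ft_force: [-5.3, 2.5, 3.6]
opening: 13.0
grip_force: 58.4
```

Request:
play_rows(
  plan=[
    [0.06,0,0,0.01,0],
    [0.06,0,0,0,0],
  ],
)

```text
time_s: 19.1
tcp_pos: [606.4, -133.1, 85.2]
eef_rot: [-0.001, 0.216, 0.976, 0.0]
ft_force: [-5.4, 1.7, 5.0]
opening: 13.7
grip_force: 58.6
```

```bash
python3 look.py n5.npz
```

```text
t 19.1 tcp [ 606.4 -133.1   85.2] yaw -25.0 open 13.7 F u,y,n [-3.2, -0.7, 6.8] Fz 5.0
 rel stop u,y,n [29.7, -0.4, 39.9]
grip 58.6 tq y 1.33
```

Request:
play_rows(
  plan=[
    [0.06,0,0,0.015,0],
    [0.06,0,0,0,0],
  ],
)

```text
time_s: 19.4
tcp_pos: [606.3, -133.0, 84.4]
eef_rot: [-0.001, 0.216, 0.976, 0.0]
ft_force: [-4.0, 1.1, 4.0]
opening: 13.8
grip_force: 58.4
```

Request:
play_rows(
  plan=[
    [0.06,0,0,0.015,0],
    [0.06,0,0,0,0],
  ],
)

```text
time_s: 19.6
tcp_pos: [606.3, -133.0, 83.7]
eef_rot: [-0.001, 0.216, 0.976, 0.0]
ft_force: [-5.1, 3.1, 4.7]
opening: 13.5
grip_force: 58.4
```

```bash
python3 look.py n6.npz; python3 - <<'E'
from g import *
# white grip-end edge of nest: check with difference vs start image of table, side view crop sums
d=np.load('n6.npz')
for v,k in(('side0','f'),('scene0','f2')):
    D=np.load(v+'.npz'); C=(D['K'],D['R'],D['o'])
    for du in(0,4):
        for nm,P in (('edge-y',(du,-38,0)),('edge+y',(du,38,0)),('far-y',(120+du,-38,8)),('far+y',(120+du,38,8)),('far+y0',(120+du,38,0)),('block far+y',(60+46+du,31,30)),('griptop',(26+du,0,60))):
            X=stop+P[0]*u+P[1]*y+P[2]*n; print(v,du,nm,proj(X,*C).round(1))
E
```

```text
t 19.6 tcp [ 606.3 -133.    83.7] yaw -25.0 open 13.5 F u,y,n [-3.6, 0.7, 6.6] Fz 4.7
 rel stop u,y,n [29.1, -0.4, 38.5]
grip 58.4 tq y 1.37
side0 0 edge-y [284.6 155.9]
side0 0 edge+y [260.2 169.2]
side0 0 far-y [253.  117.6]
side0 0 far+y [228.  128.9]
side0 0 far+y0 [227.3 131.2]
side0 0 block far+y [236.4 125.8]
side0 0 griptop [273.2 137.5]
side0 4 edge-y [283.5 154.7]
side0 4 edge+y [259.1 167.9]
side0 4 far-y [252.  116.4]
side0 4 far+y [226.9 127.7]
side0 4 far+y0 [226.2 130. ]
side0 4 block far+y [235.3 124.6]
side0 4 griptop [272.1 136.2]
scene0 0 edge-y [295.6 179.1]
scene0 0 edge+y [267.5 186.5]
scene0 0 far-y [275.4 140.6]
scene0 0 far+y [248.1 146.7]
scene0 0 far+y0 [247.6 148.8]
scene0 0 block far+y [254.4 144.4]
scene0 0 griptop [282.6 158.6]
scene0 4 edge-y [294.9 177.8]
scene0 4 edge+y [266.8 185.1]
scene0 4 far-y [274.7 139.4]
scene0 4 far+y [247.5 145.5]
scene0 4 far+y0 [246.9 147.6]
scene0 4 block far+y [253.8 143.2]
scene0 4 griptop [281.9 157.3]
```

Request:
play_rows(
  plan=[
    [0.06,0,0,0.015,0],
    [0.06,0,0,0,0],
  ],
)

```text
time_s: 19.9
tcp_pos: [606.3, -133.0, 83.3]
eef_rot: [-0.001, 0.216, 0.976, 0.0]
ft_force: [-7.1, 2.6, 7.4]
opening: 13.1
grip_force: 58.9
```

Request:
play_rows(
  plan=[
    [0.06,0,0,0.015,0],
    [0.06,0,0,0,0],
  ],
)

```text
time_s: 20.1
tcp_pos: [606.3, -133.0, 83.2]
eef_rot: [-0.0, 0.216, 0.976, -0.0]
ft_force: [-9.2, 3.6, 12.9]
opening: 13.3
grip_force: 59.7
```

Flat contact reached: z has stopped and the force is rising. Now I'll slide downhill to the lip.

Request:
play_rows(
  plan=[
    [0.06,0.018,0,0.007,0],
    [0.06,0,0,0,0],
  ],
)

```text
time_s: 20.3
tcp_pos: [606.3, -133.0, 83.2]
eef_rot: [0.0, 0.216, 0.976, -0.0]
ft_force: [-6.0, 1.2, 11.4]
opening: 13.4
grip_force: 59.5
```

```bash
python3 look.py n7.npz
```

```text
t 20.3 tcp [ 606.3 -133.    83.2] yaw -24.98 open 13.4 F u,y,n [-1.1, -1.4, 12.8] Fz 11.4
 rel stop u,y,n [28.9, -0.3, 38.1]
grip 59.5 tq y 1.64
```

Request:
play_rows(
  plan=[
    [0.06,0.018,0,0.006,0],
    [0.06,0,0,0,0],
  ],
)

```text
time_s: 20.6
tcp_pos: [606.3, -133.0, 83.2]
eef_rot: [0.001, 0.216, 0.976, -0.0]
ft_force: [-3.4, -1.5, 10.2]
opening: 13.6
grip_force: 59.5
```

```bash
python3 look.py n8.npz
```

```text
t 20.6 tcp [ 606.3 -133.    83.2] yaw -24.97 open 13.6 F u,y,n [1.7, -2.8, 10.4] Fz 10.2
 rel stop u,y,n [28.9, -0.3, 38.1]
grip 59.5 tq y 0.67
```

Request:
play_rows(
  plan=[
    [0.06,0.018,0,0.006,0],
    [0.06,0.018,0,0.006,0],
    [0.06,0,0,0,0],
  ],
)

```text
time_s: 21.0
tcp_pos: [605.9, -132.5, 83.0]
eef_rot: [0.002, 0.216, 0.976, -0.0]
ft_force: [0.1, -3.1, 10.2]
opening: 13.5
grip_force: 59.3
```

```bash
python3 look.py n9.npz
```

```text
t 21.0 tcp [ 605.9 -132.5   83. ] yaw -24.95 open 13.5 F u,y,n [5.3, -2.8, 8.9] Fz 10.2
 rel stop u,y,n [28.3, -0.1, 38.1]
grip 59.3 tq y -0.69
```

Request:
play_rows(
  plan=[
    [0.06,0.018,0,0.008,0],
    [0.06,0.018,0,0.008,0],
    [0.06,0,0,0,0],
  ],
)

```text
time_s: 21.4
tcp_pos: [604.9, -131.6, 82.4]
eef_rot: [0.003, 0.216, 0.976, 0.0]
ft_force: [0.3, -3.4, 10.8]
opening: 13.4
grip_force: 59.3
```

Request:
play_rows(
  plan=[
    [0.06,0.018,0,0.008,0],
    [0.06,0,0,0,0],
  ],
)

```text
time_s: 21.6
tcp_pos: [604.7, -131.4, 82.4]
eef_rot: [0.003, 0.216, 0.976, -0.0]
ft_force: [1.8, -4.0, 10.9]
opening: 13.4
grip_force: 59.3
```

```bash
python3 look.py n10.npz
```

```text
t 21.6 tcp [ 604.7 -131.4   82.4] yaw -24.91 open 13.4 F u,y,n [7.3, -2.9, 8.8] Fz 10.9
 rel stop u,y,n [26.6, 0.5, 38.1]
grip 59.3 tq y -1.49
```

Request:
play_rows(
  plan=[
    [0.06,0.018,-0.01,0.006,0],
    [0.06,0.01,0,0.006,0],
    [0.06,0,0,0,0],
  ],
)

```text
time_s: 22.0
tcp_pos: [604.7, -131.4, 82.4]
eef_rot: [0.005, 0.215, 0.977, 0.0]
ft_force: [5.4, -4.9, 10.9]
opening: 12.8
grip_force: 59.3
```

```bash
python3 look.py n11.npz
```

```text
t 22.0 tcp [ 604.7 -131.4   82.4] yaw -24.88 open 12.8 F u,y,n [10.6, -2.2, 7.3] Fz 10.9
 rel stop u,y,n [26.5, 0.5, 38.1]
grip 59.3 tq y -2.52
```

Request:
play_rows(
  plan=[
    [0.06,-0.04,0,0,0],
    [0.06,0,0,0,0],
    [0.06,0,0,0,0],
  ],
)

```text
time_s: 22.4
tcp_pos: [604.8, -131.5, 82.3]
eef_rot: [0.003, 0.216, 0.976, 0.0]
ft_force: [-0.7, 1.4, 17.0]
opening: 13.4
grip_force: 60.2
```

```bash
python3 look.py n12.npz; python3 - <<'E'
from g import *
d=np.load('n12.npz')
for v,k in(('side0','f'),('scene0','f2')):
    D=np.load(v+'.npz'); C=(D['K'],D['R'],D['o'])
    for yy in(-44,44):
      for nm,F in(('before',D['f']),('after',d[k])):
        g=F.astype(np.float32).sum(2)/3; ss=np.arange(126,146,2.)
        P=np.array([[proj(stop+s*u+(yy+t)*y,*C) for s in ss] for t in(-2,0,2)],np.float32)
        print(v,yy,nm,cv2.remap(g,P[...,0],P[...,1],cv2.INTER_LINEAR).mean(0).astype(int))
E
```

```text
t 22.4 tcp [ 604.8 -131.5   82.3] yaw -24.9 open 13.4 F u,y,n [5.4, 1.0, 16.2] Fz 17.0
 rel stop u,y,n [26.7, 0.4, 38.1]
grip 60.2 tq y 0.4
side0 -44 before [191 191 191 188 179 158 149 149 149 150]
side0 -44 after [115 180 213 211 202 179 169 169 168 168]
side0 44 before [82 82 78 84 90 64 30 25 30 38]
side0 44 after [ 93  92  89  94 102  73  34  29  36  44]
scene0 -44 before [192 191 191 189 183 170 152 148 148 148]
scene0 -44 after [13 13 13 13 14 14 14 15 15 15]
scene0 44 before [186 189 184 173 171 180 179 166 157 151]
scene0 44 after [206 210 204 193 190 200 199 184 175 169]
```

Request:
play_rows(
  plan=[
    [0.06,-0.02,-0.01,-0.012,0],
    [0.06,0,0,0,0],
    [0.06,0,0,0,0],
  ],
)

```text
time_s: 22.8
tcp_pos: [604.8, -131.5, 82.4]
eef_rot: [0.003, 0.216, 0.976, 0.001]
ft_force: [-3.6, 6.5, 15.5]
opening: 13.1
grip_force: 60.1
```

```bash
python3 look.py n13.npz
```

```text
t 22.8 tcp [ 604.8 -131.5   82.4] yaw -24.91 open 13.1 F u,y,n [0.5, 4.4, 16.6] Fz 15.5
 rel stop u,y,n [26.7, 0.4, 38.1]
grip 60.1 tq y 1.33
```

Request:
play_rows(
  plan=[
    [0.06,0.01,0.01,0,0],
    [0.06,0,0,0,0],
    [0.06,0,0,0,0],
    [0.06,0,0,0,0],
    [0.06,0,0,0,0],
    [0.06,0,0,0,0],
  ],
)

```text
time_s: 23.5
tcp_pos: [604.8, -131.5, 82.4]
eef_rot: [0.003, 0.216, 0.976, 0.0]
ft_force: [-0.9, 1.6, 14.1]
opening: 13.4
grip_force: 59.8
```

```bash
python3 look.py n14.npz; python3 - <<'E'
from g import *
# height of nest's disc/block: triangulate nest far block corners is coarse; report dark-finger-free white extents instead
d=np.load('n14.npz')
for v,k in(('side0','f'),('scene0','f2')):
    D=np.load(v+'.npz'); C=(D['K'],D['R'],D['o']); g=d[k].astype(np.float32).sum(2)/3
    for yy in(34,36): # +y flange top: far edge profile
        ss=np.arange(108,140,1.5); P=np.array([[proj(stop-2.5*n+s*u+(yy)*y+8*n,*C) for s in ss]],np.float32)
        print(v,yy,cv2.remap(g,P[...,0],P[...,1],cv2.INTER_LINEAR)[0].astype(int))
E
```

```text
t 23.5 tcp [ 604.8 -131.5   82.4] yaw -24.91 open 13.4 F u,y,n [4.1, 1.0, 13.6] Fz 14.1
 rel stop u,y,n [26.7, 0.4, 38.1]
grip 59.8 tq y 0.44
side0 34 [223 222 217 217 219 218 229 226 226 220 220 221 220 216 190 142 100  56
  31  35  40  43]
side0 36 [205 202 211 204 213 205 207 211 199 207 216 222 219 209 171 128  94  47
  36  44  45  43]
scene0 34 [212 212 201 193 199 209 216 219 222 224 223 222 221 216 205 188 158 131
 147 162 165 165]
scene0 36 [222 221 221 220 221 220 221 221 222 224 223 223 222 220 210 199 176 157
 159 164 164 165]
```

Request:
play_rows(
  plan=[
    [0.06,0,0,0.004,0],
    [0.06,0,0,0,0],
    [0.06,0,0,0,0],
    [0.06,0,0,0,0],
  ],
)

```text
time_s: 24.0
tcp_pos: [604.8, -131.5, 82.4]
eef_rot: [0.003, 0.216, 0.976, 0.0]
ft_force: [-1.7, 1.7, 15.2]
opening: 13.5
grip_force: 60.1
```

```bash
python3 -c "
from g import *
rep(get_state()); print(finish_job())"
```

```text
t 24.0 tcp [ 604.8 -131.5   82.4] yaw -24.9 open 13.5 F u,y,n [3.8, 0.8, 14.9] Fz 15.2
 rel stop u,y,n [26.7, 0.4, 38.1]
the job is handed in; nothing more can be done
None
```

Handed in at 24 s, verdict not shown: the disc is pressed home, and the nest is gripped against the stop lip, centred to about 0.4 mm and pushed onto the face with about 15 N; I judged flatness from force and position readings (nose perhaps up to 0.6 mm high), not from a picture.

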